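# Swap the trays: empty one in, crucible tray out

### The arm

A 7-joint arm with a two-finger parallel gripper is mounted at the origin on a cart in front of the work surface, level with it; the furniture and walls round the work are solid. World frame = base frame: x ahead of the robot, y to its left, z up, the work surface at z = 0. Lengths are in m, angles in rad, forces in N, time in s.
With the tool pointing down it reaches from about 0.35 to 0.9 m from the base axis. Payload 19.9 kg.
Tool frame: the origin (TCP) lies at the very end of the fingers, on their centre line; the grasp point (between the pads) lies 19 mm behind it; z points along the fingers, x is the direction in which the jaws open and shut, and the axes are right-handed (so a half turn about z gives the same grasp; the last joint's range is limited). The gripper opens to 85 mm and grips with 20 to 120 N. Pads are 22 mm wide; open, the fingers measure 114 mm over their backs; the gripper's body (76 mm by 85 mm) begins 54 mm behind the grasp point. The pads swing forward as they close: fully open they stand 13 mm farther back than shut.
Start: joints at [-1.282, 0.417, -0.01, 1.614, 0.005, 1.111, -0.053], TCP at [0.202, 0.591, 0.231] pointing down, gripper open.
Joint ranges: [-2.81, 2.81], [-0.39, 2.02], [-1.27, 1.25], [0.06, 2.57], [-1.19, 4.33], [0.19, 2], [-2.82, 2.82]. Speed limits (rad/s): [1.89, 1.89, 2.39, 2.39, 3.01, 3.01, 3.01].

### API

Orientations are given as a rotation vector (axis times angle).
In Python, from rig import r, viewer gives the robot as it stands. The module is installed in compiled form; this text tells all that it offers.
- The arm moves only by the shell command python3 -m creep 'ROWS' [FORCE]. ROWS is text: rows parted by semicolons, each of 7 numbers parted by spaces: the shift along the tool's x, y, z in cm, then the turn, a rotation vector about the tool's x, y, z in degrees, then the gripper's target within -1 to 1 (fully open at 1, half-way at 0, shut at -1). A call has 1 to 10 rows; each row is the pose to reach, as a shift and turn from the pose measured when the call began, along the tool's axes at that moment; what a row does not reach only later rows make up. A row lasts 1/12 s, in which the tool goes at most 41.7 mm and 7.16 degrees, less where a joint would pass 70% of its speed; a pose out of reach is approached as far as the arm can. A call with a gripper value outside its range is refused whole. The fingers move at their own pace and stop on an object; FORCE is the grip in N (left out, the last holds). Time passes only in rows, so rows that repeat a pose let the fingers close. It gives the time, the measured TCP pose, the force and the opening at its end, in the units of the state.
- r.observe(): the state, without advancing time (a new reading comes with each control period).
- viewer.read_camera(name): name is "side" or "top"; returns the picture (420x560x3 uint8, red, green, blue); there is no depth.
- viewer.camera_info(name): a dict with "intrinsics" (3x3 intrinsics, pixels), "distortion" ([k1, k2, p1, p2, k3] as OpenCV has them; the pictures are not rectified), "extrinsics" (4x4, takes a point from camera to world coordinates). Camera axes: x right, y up, looking along -z (the intrinsics and any distortion apply to the point x, -y, -z); pixel columns grow to the right and rows downward; lengths in m; the calibration is good to about 2 mm. A picture is of the moment at which its call begins. camera_info takes no time and is no camera call.
- r.sign_off(): hands the job in, once; it reports no verdict.
The state is a dict: "clock": time; "joint_pos": joint angles; "joint_velocities": joint speeds; "tau": joint torques, N m; "position": TCP position; "tool_rot": TCP orientation; "contact_force": force on the tool from outside, world axes, zero at the start; "wrist_torque": the same for the moment, N m; "width": opening from 0.0 (shut) to 1.0 (fully open).
Only numpy, scipy, OpenCV 4.12 (cv2) and the standard library are available. Lean on these libraries where they do the work, as an engineer would, in place of code of your own. Each camera call takes 0.05 s, during which the arm holds its last target.

### The job

Two low clear-hooded dust-cover units stand on the bench: first push the empty tray that was left out fully home into its unit, then hook a fingertip behind the lip of the other tray, the one with the crucible, and draw it out towards you until it stops. Grasp, pinch and lift nothing: keep off the front of the loaded tray's lip and the inner face of the empty one's, leave the crucible untouched and standing on its tray, and do not disturb the other things on the bench. Finish clear of everything.

Things in the scene. Friction and masses are not known exactly. Their poses are not given: they have to be found in the camera images.
- loaded_unit: Low dust-cover unit whose tray carries the crucible. The two units are alike and may swap sides. x along its rail, away from the robot; y left; z up; origin on the bench. Front faces -x. Base plate: x -100 to 120 mm, 150 wide, 8 thick. Behind x = -10 mm a clear hood, open in front, top z = 79 mm. Fixed. The tray (114 wide, floor top z = 14 mm) slides along x only.
- empty_unit: Low dust-cover unit, like the other, whose tray is empty. x along its rail, away from the robot; y left; z up; origin on the bench. Front faces -x. Base plate: x -100 to 120 mm, 150 wide, 8 thick. Behind x = -10 mm a clear hood, open in front, top z = 79 mm. Fixed. The tray (114 wide, floor top z = 14 mm) slides along x only.
- loaded_tray (a joint): Loaded tray on its rail, m: 0 = fully home against the rear stop; grows as it comes out to the unit's -x; 0.110 = fully out against the front stop. About 2 N friction plus 8 N per m/s damping; stays where left. Starts nearly home, 0 to 0.015.
- empty_tray (a joint): Empty tray on its rail, m: 0 = fully home against the rear stop; grows as it comes out to the unit's -x; 0.110 = fully out against the front stop. About 2 N friction plus 8 N per m/s damping; stays where left. Starts 0.07 to 0.11 out.
- loaded_lip (a point): Upright lip, 114 mm wide, 8 thick, at the front of the loaded tray. Origin: foot of its inner (+x) face, mid-width, at tray-floor height (14 mm above the bench); the lip rises 30 mm above it. Home, the origin is at x = -78 mm in the unit. Behind it (+x) is an open finger well, 58 mm long, 106 wide, side and rear walls 12 mm above the floor. Axes as the unit.
- loaded_front (a point): Steel facing on the front of the loaded lip, 4 mm thick, 120 wide, top 44 mm above the bench; not to be pressed (that is pinching). Point: middle of its front face, 12 mm to -x of the loaded lip's point. Axes as the unit.
- empty_lip (a point): The same lip on the empty tray, same origin. Its steel-faced front, 12 mm to -x of the origin, top 44 mm above the bench, is the face to push. Home, the origin is at x = -78 mm in the unit. Axes as the unit.
- crucible: Small open white porcelain crucible, 42 mm wide, 35 mm tall, 50 g, standing loose on the rear part of the loaded tray, inside its 12 mm walls, under the hood. Origin: centre of its underside; z axis up when upright.
- vial: Bystander, loose: capped glass sample vial, 24 mm wide, 52 mm tall, between the two units. Origin: centre of its underside.
- stopper: Bystander, loose: brown-red rubber stopper, 33 mm wide, 26 mm tall, in front. Origin: centre of its underside.
- weight: Bystander, loose: calibration weight, 26 mm wide, 41 mm tall, at the back between the units. Origin: centre of its underside.
- strip_box: Bystander, loose: small dark blue box, 35x50x20 mm, on the right. Origin: centre of its underside.
- dropper: Bystander, loose: small brown dropper bottle with black cap, 33 mm wide, 64 mm tall, on the left. Origin: centre of its underside.

How it is judged:
On the way, in this order (a step that is already met when the one before it is completed fails the run):
1. the empty tray is fully home while the loaded tray is still in (value of joint empty_tray below 0.005 m and value of joint loaded_tray below 0.03 m), for 0.1 s.
2. the loaded tray is on its way out, drawn by the fingers on its lip (value of joint loaded_tray between 0.04 and 0.1 m and contact force between the fingers and loaded_tray_c0 above 0.3 N), for 0.04 s.
3. the loaded tray is fully out (value of joint loaded_tray above 0.105 m), for 0.2 s.
At the end, for the whole second after the job is handed in: The loaded tray is out to its stop (within 5 mm), the empty tray is home (within 5 mm), and the crucible stands upright and at rest on the loaded tray (value of joint loaded_tray above 0.105 m and value of joint empty_tray below 0.005 m and angle between crucible's own z axis and vertical below 0.2 rad and height (world z) of crucible below 0.022 m and x of crucible in the frame of loaded_lip between 0.07 and 0.185 m and linear speed of crucible below 0.02 m/s); the robot touches nothing.
It fails at once if the loaded tray's lip is pinched or pushed: the fingers press on its front facing with more than 2 N (contact force between the fingers and loaded_tray_c1 above 2 N).
It fails at once if the empty tray's lip is pinched or hooked: the fingers press on its inner part with more than 2 N (contact force between the fingers and empty_tray_c0 above 2 N).
It fails at once if the crucible is touched by the robot (more than 0.5 N) (contact force between any of the fingers, the arm and crucible above 0.5 N).
It fails at once if the crucible tips over or is lifted off the tray (angle between crucible's own z axis and vertical above 0.4 rad or height (world z) of crucible above 0.026 m).
It fails at once if a bystander is moved by more than 15 mm (distance of any of vial, stopper, weight, strip_box, dropper from where it was at the start of the episode above 0.015 m).
It also fails if it takes over 48 s, if anything falls off the work surface, if the arm or the gripper's body presses on something with over 40 N, if the wrist force passes 120 N, or if a joint passes its speed limit or range.

## Working session

There is one attempt and no reset: what is moved stays moved. The work goes in short steps, Python scripts to look and compute and a shell command to move; the robot and the scene stay as the last step left them, time stands still between calls to the robot, and variables do not carry over. Pictures are saved under pics/ and viewed, and the job is handed in when it is done.

```bash
mkdir -p pics; ls; python3 - <<'E'
from rig import r, viewer
import cv2,numpy as np
print(r.observe())
for n in("top","side"):
    im=viewer.read_camera(n); cv2.imwrite(f"pics/{n}0.png",im[:,:,::-1]); i=viewer.camera_info(n); print(n,i)
E
```

```text
pics
{'clock': 0.0, 'joint_pos': array([-1.28251853,  0.41796075, -0.01031007,  1.61415557,  0.00467696,
        1.11071593, -0.05299905]), 'joint_velocities': array([-0.00012981, -0.00015569,  0.00059252,  0.00043348,  0.00033843,
       -0.00010542, -0.00082865]), 'tau': array([-1.17223361e-03, -8.64411807e+01,  6.78193141e-01, -4.34902632e+01,
        1.91088743e-02,  7.31795546e-03,  6.68211683e-06]), 'position': array([0.2022842 , 0.59099632, 0.23067631]), 'tool_rot': array([ 2.55532054e+00,  1.82624193e+00, -1.48878846e-03]), 'contact_force': array([0.49763887, 0.99739054, 0.00348367]), 'wrist_torque': array([ 0.00276353, -0.05285704,  0.01752622]), 'width': 1.0014343270450152}
top {'intrinsics': array([[446.22767828,   0.        , 275.2732431 ],
       [  0.        , 446.22767828, 198.23335387],
       [  0.        ,   0.        ,   1.        ]]), 'distortion': array([-0.10721111,  0.        ,  0.        ,  0.        ,  0.        ]), 'extrinsics': array([[ 2.04521985e-02,  9.89485957e-01, -1.43175585e-01,
         4.53007806e-01],
       [-9.99790770e-01,  2.02918023e-02, -2.58050882e-03,
         2.76032161e-02],
       [ 3.51913441e-04,  1.43198406e-01,  9.89693939e-01,
         1.23144807e+00],
       [ 0.00000000e+00,  0.00000000e+00,  0.00000000e+00,
         1.00000000e+00]])}
side {'intrinsics': array([[514.7210492 ,   0.        , 284.96703182],
       [  0.        , 514.7210492 , 208.05106143],
       [  0.        ,   0.        ,   1.        ]]), 'distortion': array([0.01135068, 0.        , 0.        , 0.        , 0.        ]), 'extrinsics': array([[ 7.67777954e-01,  2.85348517e-01, -5.73666485e-01,
        -2.19698667e-01],
       [-6.40715916e-01,  3.42435364e-01, -6.87183481e-01,
        -9.92301788e-01],
       [ 3.56904076e-04,  8.95161575e-01,  4.45741660e-01,
         7.11332211e-01],
       [ 0.00000000e+00,  0.00000000e+00,  0.00000000e+00,
         1.00000000e+00]])}
```

View pics/top0.png

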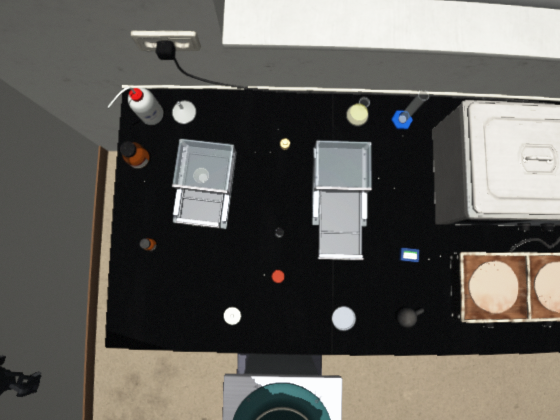

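View pics/side0.png

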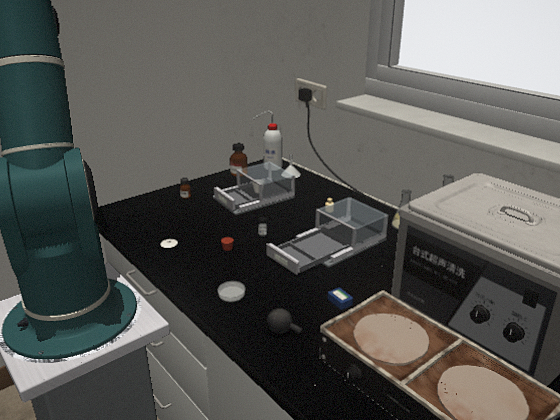

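```bash
python3 - <<'E'
import cv2
im=cv2.imread("pics/top0.png"); c=im[70:250,130:390]; cv2.imwrite("pics/top0z.png",cv2.resize(c,(780,540),interpolation=cv2.INTER_CUBIC))
E
```

```text
(no output)
```

View pics/top0z.png

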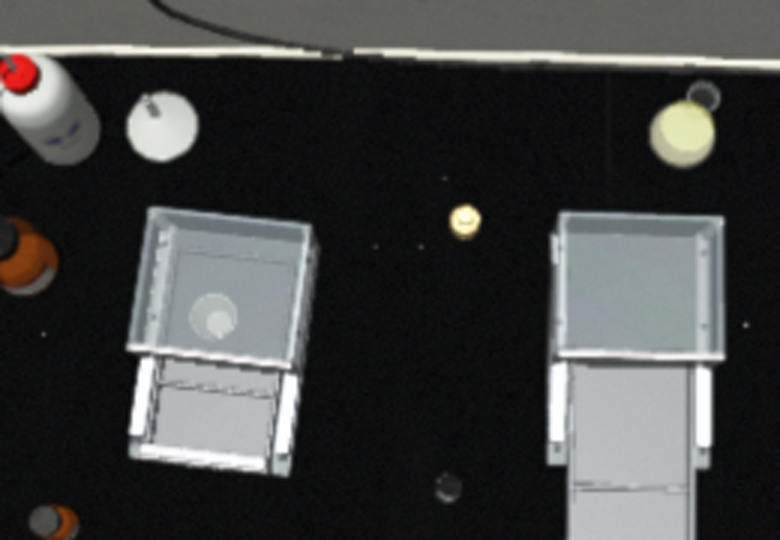

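```bash
python3 - <<'E'
import cv2
im=cv2.imread("pics/top0.png")
a=cv2.resize(im[135:235,165:245],None,fx=6,fy=6,interpolation=cv2.INTER_CUBIC)
b=cv2.resize(im[135:265,305:380],None,fx=4.6,fy=4.6,interpolation=cv2.INTER_CUBIC)
cv2.imwrite("pics/la.png",a);cv2.imwrite("pics/eb.png",b)
E
```

```text
(no output)
```

View pics/la.png

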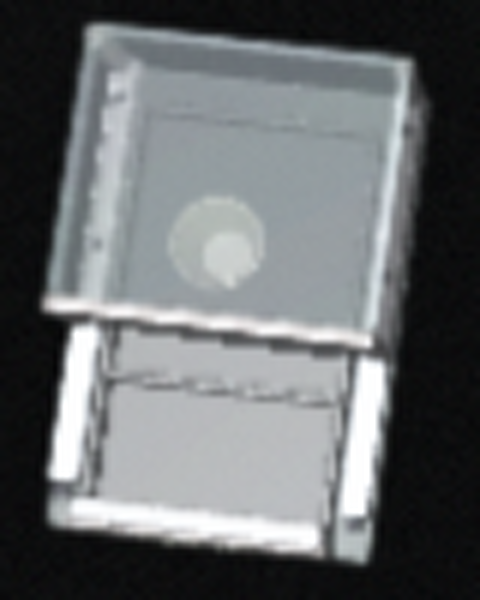

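View pics/eb.png

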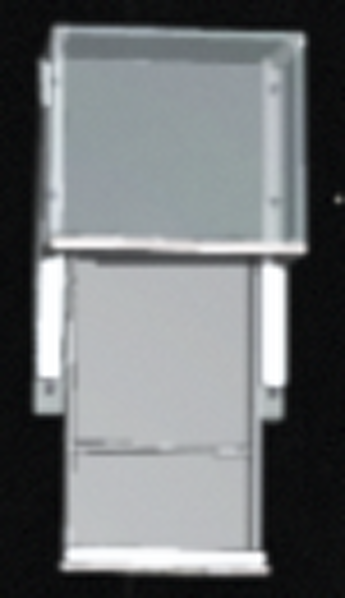

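```bash
cat > h.py <<'E'
import numpy as np, cv2
from rig import r, viewer
from scipy.optimize import least_squares
CI={n:viewer.camera_info(n) for n in("top","side")}
def proj(n,P):
    P=np.atleast_2d(np.asarray(P,float)); c=CI[n]; E=np.array(c["extrinsics"])
    p=(P-E[:3,3])@E[:3,:3]; p=p*[1,-1,-1]
    return cv2.projectPoints(p,np.zeros(3),np.zeros(3),c["intrinsics"],c["distortion"])[0].reshape(-1,2)
def ray(n,uv,z):
    c=CI[n]; E=np.array(c["extrinsics"])
    q=cv2.undistortPoints(np.array([[uv]],float),c["intrinsics"],c["distortion"])[0,0]
    d=E[:3,:3]@np.array([q[0],-q[1],-1]); t=(z-E[2,3])/d[2]; return E[:3,3]+t*d
def U(p,P):
    P=np.atleast_2d(P); c,s=np.cos(p[2]),np.sin(p[2])
    return np.c_[p[0]+c*P[:,0]-s*P[:,1],p[1]+s*P[:,0]+c*P[:,1],P[:,2]]
def draw(im,n,P,closed=True,col=(0,0,255),s=1,off=(0,0)):
    q=((proj(n,P)-off+.5)*s-.5).round().astype(int); cv2.polylines(im,[q.reshape(-1,1,2)],closed,col,1)
E
cat > fit.py <<'E'
from h import *
def un(pts,f,off): return (np.array(pts,float)+.5)/f-.5+off
D={"L":(un([(48,525),(368,563),(45,305),(375,345),(88,25),(413,58)],6,(165,135))),
   "E":(un([(33,412),(283,418),(48,245),(306,250),(55,28),(305,35)],4.6,(305,135)))}
for k,px in D.items():
    def M(p):
        w=p[3]; return U(p,[(-.1,.075,.004),(-.1,-.075,.004),(-.01,w,.079),(-.01,-w,.079),(.12,w,.079),(.12,-w,.079)])
    f=lambda p:(proj("top",M(p))-px).ravel()
    s=least_squares(f,[.6,.2 if k=="L" else -.1,0,.07]); print(k,s.x.round(4),np.degrees(s.x[2]).round(2),s.fun.reshape(-1,2).round(2).tolist())
    np.save(k+".npy",s.x)
p=np.load("E.npy"); q=un([(62,570),(268,573),(62,553),(268,558)],4.6,(305,135))
for a in q: 
    w=ray("top",a,.044); print("lipE",w.round(4))
q=un([(70,500),(325,530),(65,522),(318,550)],6,(165,135))
for a in q: print("lipL",ray("top",a,.044).round(4))
for nm,a,z in [("vial",un([(448,488)],3,(130,70))[0],.05),("stopper",(278,276),.02),("weight",(285,144),.04),("box",(410,255),.02),("dropper",(148,244),.06)]: print(nm,ray("top",a,z).round(3))
ims={n:viewer.read_camera(n) for n in CI}
for n in CI:
    im=ims[n][:,:,::-1].copy(); s=2
    im=cv2.resize(im,None,fx=2,fy=2,interpolation=cv2.INTER_CUBIC)
    for k in "LE":
        p=np.load(k+".npy"); w=.075
        draw(im,n,U(p,[(-.1,w,.008),(-.1,-w,.008),(.12,-w,.008),(.12,w,.008)]),s=2)
        w=p[3]
        draw(im,n,U(p,[(-.01,w,.079),(-.01,-w,.079),(.12,-w,.079),(.12,w,.079)]),s=2,col=(0,255,0))
    if n=="top": im=im[240:560,260:800]
    else: im=im[280:600,380:820]
    im=cv2.resize(im,None,fx=1.4,fy=1.4)
    cv2.imwrite(f"pics/fit_{n}.png",im)
E
python3 fit.py
```

```text
L [ 0.6503  0.2296 -0.0968  0.0734] -5.55 [[0.12, -0.03], [0.18, 0.09], [-0.18, 0.32], [-0.17, 0.07], [0.05, -0.48], [0.02, 0.02]]
E [ 0.6587 -0.1477 -0.0082  0.0735] -0.47 [[0.16, 0.37], [-0.14, 0.52], [0.41, 0.01], [0.02, 0.55], [-0.41, -0.85], [-0.04, -0.61]]
lipE [ 0.466  -0.0858  0.044 ]
lipE [ 0.4662 -0.205   0.044 ]
lipE [ 0.4758 -0.0857  0.044 ]
lipE [ 0.4748 -0.205   0.044 ]
lipL [0.5659 0.2956 0.044 ]
lipL [0.555  0.1804 0.044 ]
lipL [0.556  0.2973 0.044 ]
lipL [0.5461 0.1832 0.044 ]
vial [0.533 0.019 0.05 ]
stopper [0.418 0.019 0.02 ]
weight [0.777 0.007 0.04 ]
box [ 0.48 -0.34  0.02]
dropper [0.494 0.364 0.06 ]
```

View pics/fit_top.png

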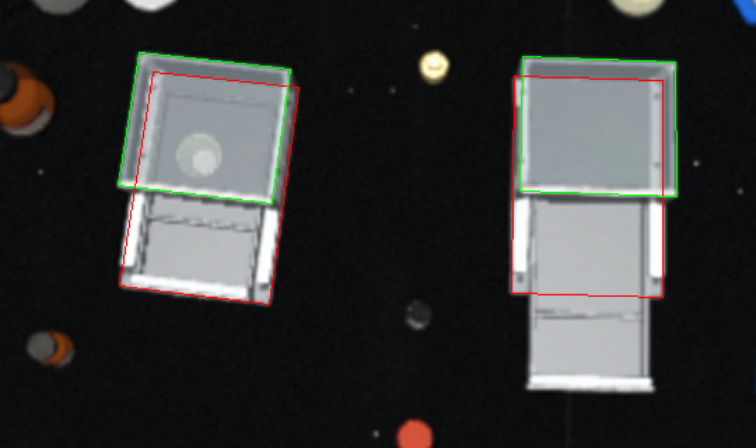

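View pics/fit_side.png

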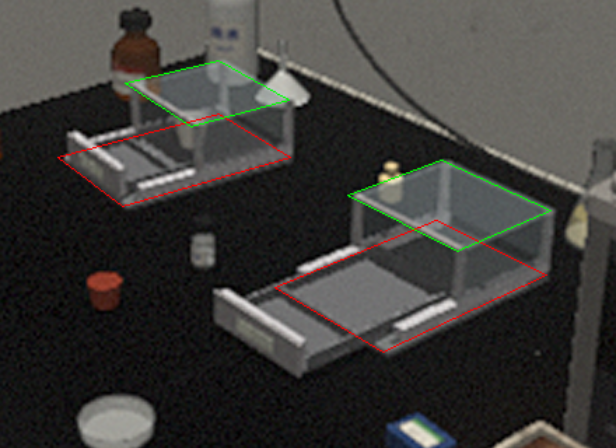

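```bash
cat > go.py <<'E'
import sys
from h import *
from scipy.spatial.transform import Rotation as R
# usage: go.py W x y z yaw | go.py L ux uy z | go.py E ux uy z
def st():
    o=r.observe(); Rm=R.from_rotvec(o["tool_rot"]); x=Rm.as_matrix()
    print("t %.2f"%o["clock"],"pos",o["position"].round(4),"xyaw %.1f"%np.degrees(np.arctan2(x[1,0],x[0,0])),"z",x[:,2].round(3),"F",o["contact_force"].round(1),"w %.2f"%o["width"],"q",o["joint_pos"].round(2))
    for k in "LE":
        p=np.load(k+".npy"); d=o["position"][:2]-p[:2]; c,s=np.cos(p[2]),np.sin(p[2]); print(" in",k,(np.array([c*d[0]+s*d[1],-s*d[0]+c*d[1]])*1000).round(1))
    return o,Rm
o,Rm=st()
a=sys.argv[1:]
while a:
    k=a[0]
    if k=="W": t=np.array(a[1:4],float); yaw=float(a[4]); a=a[5:]
    else:
        p=np.load(k+".npy"); t=U(p,[[float(v) for v in a[1:4]]])[0]; yaw=90+np.degrees(p[2]); a=a[4:]
    T=R.from_euler("z",yaw,degrees=True)*R.from_euler("x",180,degrees=True)
    print("->",t.round(3),"shift cm",(Rm.inv().apply(t-o["position"])*100).round(2),"turn deg",np.degrees((Rm.inv()*T).as_rotvec()).round(2))
E
python3 go.py W .38 .38 .23 80 W .41 .1 .2 89.5 E -.25 0 .15
```

```text
t 0.20 pos [0.2024 0.5911 0.2309] xyaw 71.1 z [-0.    -0.001 -1.   ] F [-0.2  0.2  0.8] w 1.00 q [-1.28  0.42 -0.01  1.61  0.    1.11 -0.05]
 in L [-480.8  316.5]
 in E [-462.4  735. ]
-> [0.38 0.38 0.23] shift cm [-14.22  23.65   0.1 ] turn deg [ 0.    0.04 -8.9 ]
-> [0.41 0.1  0.2 ] shift cm [-39.74  35.55   3.12] turn deg [ -0.     0.04 -18.4 ]
-> [ 0.409 -0.146  0.15 ] shift cm [-63.02  43.38   8.14] turn deg [ -0.     0.04 -18.42]
```

```bash
python3 -m creep '-1.5 2.5 0 0 0 -1 -1; -3.5 6 0 0 0 -3 -1; -6 9.5 0 0 0 -4 -1; -8 13 0 0 0 -5 -1; -10 16.5 0 0 0 -6 -1; -12 20 0 0 0 -8 -1; -14.2 23.6 0 0 0 -9 -1; -17 25 0 0 0 -10 -1; -20 26.5 0.4 0 0 -11 -1; -23 28 0.8 0 0 -13 -1' 20; python3 go.py W .41 .1 .2 89.5 E -.25 0 .15
```

```text
clock: 1.03
position: [0.393, 0.2811, 0.223]
tool_rot: [2.332, 2.104, -0.001]
contact_force: [0.5, -0.3, 0.2]
width: 0.002
t 1.03 pos [0.393  0.2811 0.223 ] xyaw 84.1 z [-0.    -0.001 -1.   ] F [ 0.5 -0.3  0.2] w 0.00 q [-0.79  0.17  0.12  1.97 -0.02  1.    0.81]
 in L [-261.    26.4]
 in E [-269.2  426.6]
-> [0.41 0.1  0.2 ] shift cm [-17.84   3.55   2.31] turn deg [-0.    0.03 -5.39]
-> [ 0.409 -0.146  0.15 ] shift cm [-42.28   5.95   7.32] turn deg [-0.    0.03 -5.42]
```

```bash
python3 -m creep '-4 0.6 0.3 0 0 -1 -1; -8 1.2 0.8 0 0 -2 -1; -12 1.8 1.3 0 0 -3 -1; -16 2.4 1.8 0 0 -4 -1; -20 3 2.3 0 0 -5 -1; -24 3.6 3 0 0 -5.4 -1; -28 4.2 4 0 0 -5.4 -1; -32 4.8 5 0 0 -5.4 -1; -36 5.3 6 0 0 -5.4 -1; -39.5 5.8 7 0 0 -5.4 -1'; python3 go.py E -.25 0 .06 E -.23 0 .024 E -.1 0 .024
```

```text
clock: 1.87
position: [0.4097, -0.1202, 0.153]
tool_rot: [2.231, 2.21, -0.0]
contact_force: [1.6, 0.3, -0.1]
width: -0.001
t 1.87 pos [ 0.4097 -0.1202  0.153 ] xyaw 89.5 z [ 0.001 -0.001 -1.   ] F [ 1.6  0.3 -0.1] w -0.00 q [-0.22  0.18  0.48  2.17 -0.11  0.81  1.89]
 in L [-205.7 -371.5]
 in E [-249.3   25.4]
-> [ 0.409 -0.146  0.06 ] shift cm [-2.53 -0.08  9.31] turn deg [ 0.04  0.05 -0.06]
-> [ 0.429 -0.146  0.024] shift cm [-2.53  1.92 12.91] turn deg [ 0.04  0.05 -0.06]
-> [ 0.559 -0.147  0.024] shift cm [-2.51 14.92 12.92] turn deg [ 0.04  0.05 -0.06]
```

```bash
python3 -m creep '-1 0 2.5 0 0 0 -1; -2 0 5.5 0 0 0 -1; -2.5 0 8.5 0 0 0 -1; -2.5 0 11 0 0 0 -1; -2.5 0 12.5 0 0 0 -1; -2.5 0.5 12.9 0 0 0 -1; -2.5 1 12.9 0 0 0 -1'; python3 go.py E -.2 0 .024 E -.1 0 .024; python3 - <<'E'
from h import *
for n in CI:
    im=viewer.read_camera(n)[:,:,::-1]
    c=im[120:300,230:430] if n=="top" else im[130:300,220:460]
    cv2.imwrite(f"pics/a_{n}.png",cv2.resize(c,None,fx=3,fy=3,interpolation=cv2.INTER_CUBIC))
E
```

```text
clock: 2.45
position: [0.4194, -0.1455, 0.0235]
tool_rot: [-2.232, -2.211, 0.002]
contact_force: [-0.6, -0.6, -0.2]
width: -0.001
t 2.45 pos [ 0.4194 -0.1455  0.0235] xyaw 89.4 z [-0.001 -0.001 -1.   ] F [-0.6 -0.6 -0.2] w -0.00 q [-0.06  0.47  0.37  2.2  -0.34  0.52  2.14]
 in L [-193.6 -395.7]
 in E [-2.393e+02  2.000e-01]
-> [ 0.459 -0.146  0.024] shift cm [-0.02  3.93 -0.06] turn deg [-0.06  0.03 -0.08]
-> [ 0.559 -0.147  0.024] shift cm [-0.   13.93 -0.07] turn deg [-0.06  0.03 -0.08]
```

View pics/a_top.png

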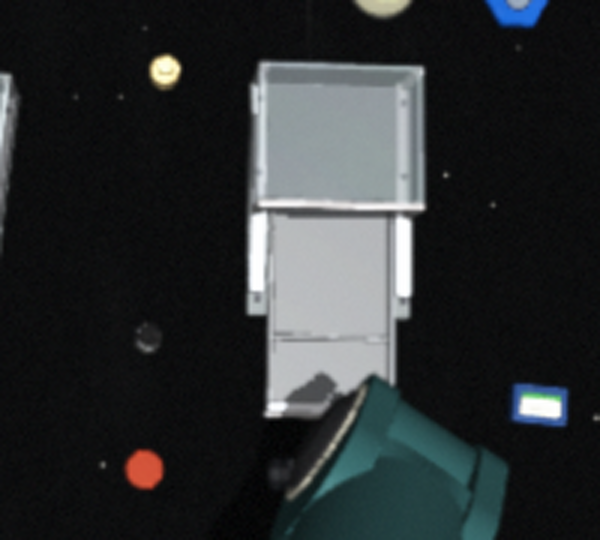

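View pics/a_side.png

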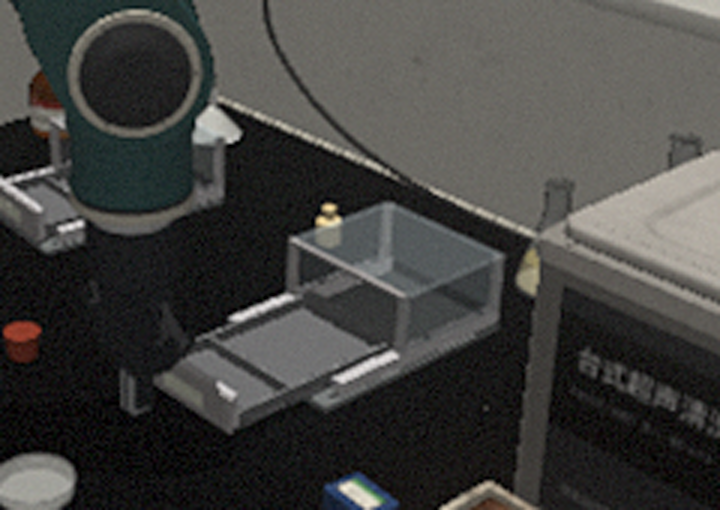

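The fingers stand shut in front of the empty lip (side picture around (135,390)), and the stopper and vial are clear. I'll push now.

```bash
python3 -m creep '0 1.5 0 0 0 0 -1; 0 3 0 0 0 0 -1; 0 4 0 0 0 0 -1; 0 5.2 0 0 0 0 -1; 0 6.5 0 0 0 0 -1; 0 7.8 0 0 0 0 -1; 0 9 0 0 0 0 -1; 0 10 0 0 0 0 -1; 0 11 0 0 0 0 -1; 0 12 0 0 0 0 -1'; python3 go.py E -.1 0 .024
```

```text
clock: 3.38
position: [0.5418, -0.1465, 0.0257]
tool_rot: [2.229, 2.21, 0.002]
contact_force: [-2.9, -0.3, 1.2]
width: -0.005
t 3.38 pos [ 0.5418 -0.1465  0.0257] xyaw 89.5 z [ 0.003 -0.001 -1.   ] F [-2.9 -0.3  1.2] w -0.00 q [-0.08  0.61  0.37  1.92 -0.35  0.67  2.07]
 in L [ -71.6 -384.9]
 in E [-116.9    0.2]
-> [ 0.559 -0.147  0.024] shift cm [-0.02  1.69  0.17] turn deg [ 0.15  0.07 -0.02]
```

```bash
python3 -m creep '0 0.6 0 0 0 0 -1; 0 1.1 0.1 0 0 0 -1; 0 1.5 0.1 0 0 0 -1; 0 1.7 0.1 0 0 0 -1'; python3 go.py E -.1 0 .024
```

```text
clock: 3.72
position: [0.5591, -0.1467, 0.0246]
tool_rot: [2.229, 2.21, 0.001]
contact_force: [-2.1, 0.4, 1.9]
width: 0.001
t 3.72 pos [ 0.5591 -0.1467  0.0246] xyaw 89.5 z [ 0.002 -0.001 -1.   ] F [-2.1  0.4  1.9] w 0.00 q [-0.08  0.64  0.37  1.88 -0.35  0.69  2.06]
 in L [ -54.4 -383.4]
 in E [-99.6   0.2]
-> [ 0.559 -0.147  0.024] shift cm [-0.02 -0.04  0.06] turn deg [ 0.14  0.07 -0.01]
```

Not yet against the stop, so I'll continue in small steps.

```bash
python3 -m creep '0 0.2 0 0 0 0 -1; 0 0.3 0 0 0 0 -1; 0 0.3 0 0 0 0 -1' ; python3 -m creep '0 0.2 0 0 0 0 -1; 0 0.3 0 0 0 0 -1; 0 0.3 0 0 0 0 -1'; python3 go.py E -.1 0 .024
```

```text
clock: 3.97
position: [0.5598, -0.1467, 0.0243]
tool_rot: [-2.231, -2.21, 0.002]
contact_force: [-16.3, 1.6, 11.6]
width: 0.0
clock: 4.22
position: [0.5598, -0.1468, 0.024]
tool_rot: [-2.228, -2.206, 0.007]
contact_force: [-22.5, 2.5, 18.1]
width: 0.001
t 4.22 pos [ 0.5598 -0.1468  0.024 ] xyaw 89.4 z [-0.008  0.001 -1.   ] F [-22.5   2.5  18.1] w 0.00 q [-0.08  0.65  0.37  1.87 -0.35  0.7   2.05]
 in L [ -53.7 -383.4]
 in E [-98.9   0.1]
-> [ 0.559 -0.147  0.024] shift cm [-0.01 -0.11  0.  ] turn deg [-0.44 -0.08 -0.11]
```

```bash
python3 -m creep '0 -1 0 0 0 0 -1; 0 -2.5 0 0 0 0 -1; 0 -4 -0.5 0 0 0 -1; 0 -5.5 -2 0 0 0 -1; 0 -6 -5 0 0 0 -1; 0 -6 -8 0 0 0 -1; 0 -6 -11 0 0 0 -1; 0 -6 -13 0 0 0 -1'; python3 go.py L -.06 0 .14 L -.062 0 .022; python3 - <<'E'
from h import *
for n in CI:
    im=viewer.read_camera(n)[:,:,::-1]
    c=im[120:300,150:390] if n=="top" else im[130:300,200:440]
    cv2.imwrite(f"pics/b_{n}.png",cv2.resize(c,None,fx=3,fy=3,interpolation=cv2.INTER_CUBIC))
E
```

```text
clock: 4.88
position: [0.5013, -0.1468, 0.1573]
tool_rot: [-2.23, -2.206, 0.004]
contact_force: [0.8, 0.4, 0.2]
width: -0.004
t 4.88 pos [ 0.5013 -0.1468  0.1573] xyaw 89.4 z [-0.005  0.001 -1.   ] F [0.8 0.4 0.2] w -0.00 q [-0.17  0.36  0.48  1.95 -0.21  0.89  1.98]
 in L [-111.9 -389. ]
 in E [-157.4   -0.4]
-> [0.591 0.235 0.14 ] shift cm [38.31  8.51  1.72] turn deg [-0.28 -0.05  4.92]
-> [0.589 0.236 0.022] shift cm [38.32  8.37 13.52] turn deg [-0.28 -0.05  4.92]
```

View pics/b_top.png

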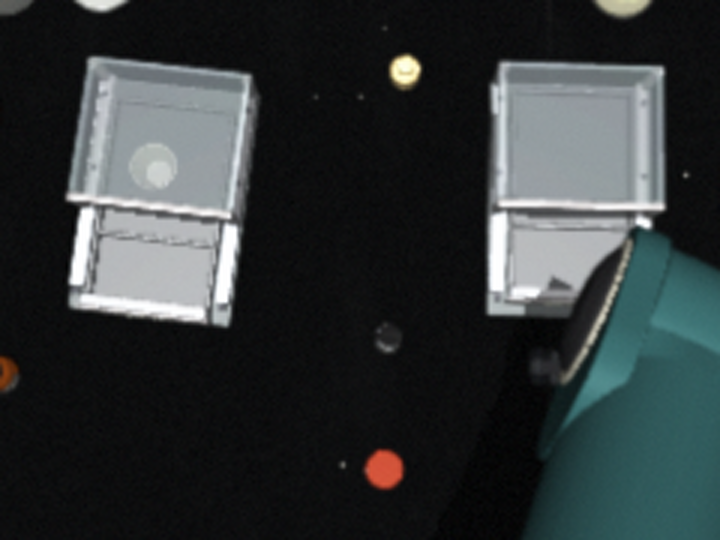

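View pics/b_side.png

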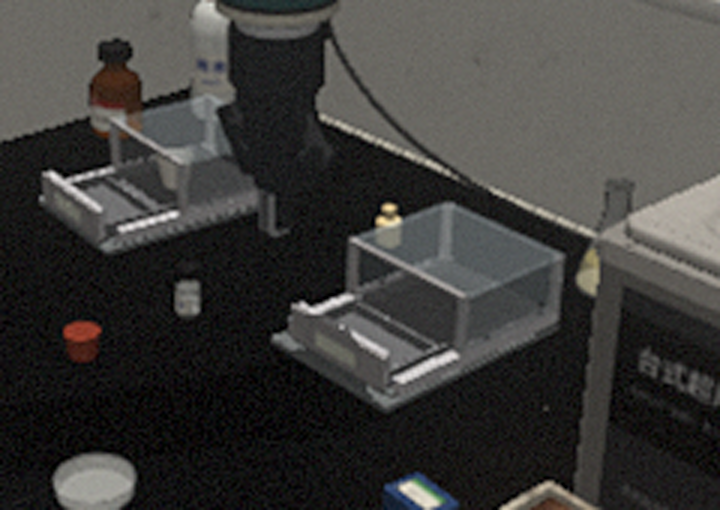

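```bash
python3 - <<'E'
from h import *
# lip inner/front top edges now (from b_top crop, x3, offset 150,120)
f=lambda u,v:(np.array([u,v])+.5)/3-.5+[150,120]
for k,pts in {"E":[(508,289),(508,299)],"L":[(84,294),(213,309),(80,306),(208,320)]}.items():
    p=np.load(k+".npy")
    for a in pts:
        w=ray("top",f(*a),.044); d=w[:2]-p[:2]; c,s=np.cos(p[2]),np.sin(p[2]); print(k,a,np.round([c*d[0]+s*d[1],-s*d[0]+c*d[1]],4))
E
python3 -m creep '4 0.9 0 0 0 0.5 -1; 8 1.8 0 0 0 1 -1; 12 2.7 0 0 0 2 -1; 16 3.6 0 0 0 3 -1; 20 4.5 0 0 0 4 -1; 24 5.4 0 0 0 4.9 -1; 28 6.3 0 0 0 4.9 -1; 32 7.2 0 0 0 4.9 -1; 36 8 0.5 0 0 4.9 -1; 38.3 8.4 1 0 0 4.9 -1'; python3 go.py L -.062 0 .05 L -.062 0 .022
```

```text
E (508, 289) [-0.08    0.0597]
E (508, 299) [-0.089   0.0596]
L (84, 294) [-0.0892  0.0538]
L (213, 309) [-0.0887 -0.0632]
L (80, 306) [-0.1003  0.0558]
L (208, 320) [-0.099  -0.0601]
clock: 5.82
position: [0.5902, 0.2405, 0.1469]
tool_rot: [-2.319, -2.114, -0.0]
contact_force: [-0.5, 0.3, 0.3]
width: 0.003
t 5.82 pos [0.5902 0.2405 0.1469] xyaw 84.7 z [-0.002  0.003 -1.   ] F [-0.5  0.3  0.3] w 0.00 q [-0.7   0.55  0.37  1.66 -0.23  0.97  1.23]
 in L [-60.8   5. ]
 in E [-71.7 387.6]
-> [0.589 0.236 0.05 ] shift cm [-0.52 -0.1   9.69] turn deg [-0.13 -0.13  0.26]
-> [0.589 0.236 0.022] shift cm [-0.53 -0.09 12.49] turn deg [-0.13 -0.13  0.26]
```

```bash
python3 -m creep '-0.3 0 3 0 0 0 -1; -0.5 -0.1 6 0 0 0 -1; -0.5 -0.1 8.5 0 0 0 -1; -0.5 -0.1 8.5 0 0 0 -1'; python3 go.py L -.064 0 .022; python3 - <<'E'
from h import *
for n in CI:
    im=viewer.read_camera(n)[:,:,::-1]
    c=im[120:300,150:390] if n=="top" else im[130:280,180:380]
    cv2.imwrite(f"pics/c_{n}.png",cv2.resize(c,None,fx=3,fy=3,interpolation=cv2.INTER_CUBIC))
E
```

```text
clock: 6.15
position: [0.5857, 0.2348, 0.0564]
tool_rot: [-2.317, -2.113, 0.011]
contact_force: [-1.1, -0.2, -0.3]
width: -0.0
t 6.15 pos [0.5857 0.2348 0.0564] xyaw 84.7 z [-0.009 -0.001 -1.   ] F [-1.1 -0.2 -0.3] w -0.00 q [-0.67  0.66  0.33  1.72 -0.28  0.82  1.27]
 in L [-64.8  -1.1]
 in E [-76.2 381.9]
-> [0.587 0.236 0.022] shift cm [0.11 0.11 3.44] turn deg [-0.5   0.08  0.27]
```

View pics/c_side.png

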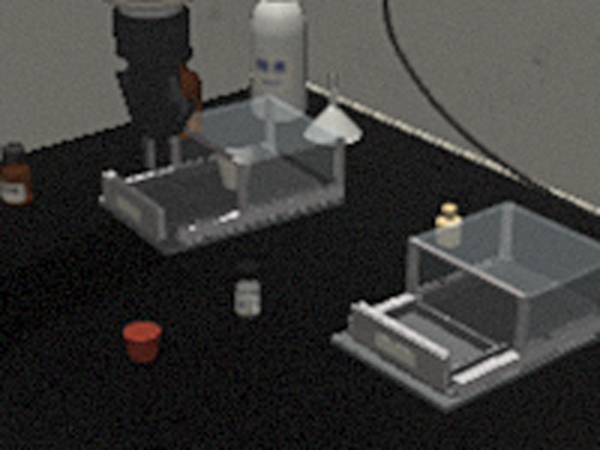

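View pics/c_top.png

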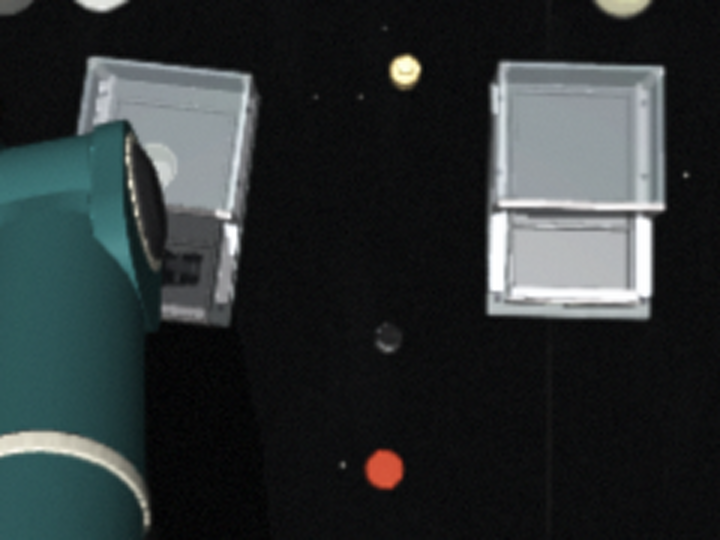

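Both views agree with the fit: the fingers are over the loaded well, at about (180,268) in the top crop, with the lip to their front. Next I'll lower into the well.

```bash
python3 -m creep '0.1 0.1 1.2 0 0 0 -1; 0.1 0.1 2.4 0 0 0 -1; 0.1 0.1 3.3 0 0 0 -1; 0.1 0.1 3.4 0 0 0 -1'; python3 go.py L -.08 0 .022 L -.18 0 .022 L -.19 0 .022
```

```text
clock: 6.58
position: [0.5886, 0.2362, 0.026]
tool_rot: [-2.319, -2.113, 0.005]
contact_force: [-0.2, -0.3, -0.6]
width: -0.002
t 6.58 pos [0.5886 0.2362 0.026 ] xyaw 84.7 z [-0.005  0.001 -1.   ] F [-0.2 -0.3 -0.6] w -0.00 q [-0.66  0.7   0.31  1.72 -0.3   0.76  1.28]
 in L [-62.    0.6]
 in E [-73.3 383.3]
-> [0.571 0.237 0.022] shift cm [-0.05 -1.8   0.41] turn deg [-0.29 -0.04  0.24]
-> [0.471 0.247 0.022] shift cm [-1.00e-02 -1.18e+01  4.60e-01] turn deg [-0.29 -0.04  0.24]
-> [0.461 0.248 0.022] shift cm [ -0.   -12.8    0.47] turn deg [-0.29 -0.04  0.24]
```

```bash
python3 -m creep '0 -0.6 0.2 0 0 0 -1; 0 -1.2 0.4 0 0 0 -1; 0 -1.6 0.4 0 0 0 -1; 0 -1.9 0.4 0 0 0 -1; 0 -2.2 0.4 0 0 0 -1; 0 -2.5 0.4 0 0 0 -1; 0 -2.9 0.4 0 0 0 -1; 0 -3.3 0.4 0 0 0 -1; 0 -3.8 0.4 0 0 0 -1; 0 -4.2 0.4 0 0 0 -1';python3 go.py L -.18 0 .022
```

```text
clock: 7.42
position: [0.5464, 0.2403, 0.0224]
tool_rot: [-2.319, -2.114, 0.004]
contact_force: [2.5, 1.6, 1.8]
width: 0.0
t 7.42 pos [0.5464 0.2403 0.0224] xyaw 84.7 z [-0.005  0.001 -1.   ] F [2.5 1.6 1.8] w 0.00 q [-0.7   0.66  0.31  1.82 -0.3   0.71  1.26]
 in L [-104.5    0.6]
 in E [-115.5  387.1]
-> [0.471 0.247 0.022] shift cm [-0.03 -7.55  0.08] turn deg [-0.28 -0.06  0.25]
```

```bash
python3 -m creep '0 -0.5 0 0 0 0 -1; 0 -1 0 0 0 0 -1; 0 -1.5 0 0 0 0 -1; 0 -2 0 0 0 0 -1; 0 -2.5 0 0 0 0 -1; 0 -3 0 0 0 0 -1; 0 -3.5 0 0 0 0 -1; 0 -4 0 0 0 0 -1; 0 -4.5 0 0 0 0 -1; 0 -4.9 0 0 0 0 -1';python3 go.py L -.18 0 .022; python3 - <<'E'
from h import *
im=viewer.read_camera("side")[:,:,::-1]
cv2.imwrite("pics/d_side.png",cv2.resize(im[130:280,180:380],None,fx=3,fy=3,interpolation=cv2.INTER_CUBIC))
E
```

```text
clock: 8.25
position: [0.4969, 0.2449, 0.0227]
tool_rot: [-2.318, -2.114, 0.004]
contact_force: [2.5, 0.6, -1.5]
width: 0.001
t 8.25 pos [0.4969 0.2449 0.0227] xyaw 84.7 z [-0.005  0.001 -1.   ] F [ 2.5  0.6 -1.5] w 0.00 q [-0.76  0.6   0.31  1.93 -0.3   0.65  1.22]
 in L [-154.1    0.4]
 in E [-165.   391.2]
-> [0.471 0.247 0.022] shift cm [-0.03 -2.59  0.08] turn deg [-0.28 -0.05  0.26]
```

View pics/d_side.png

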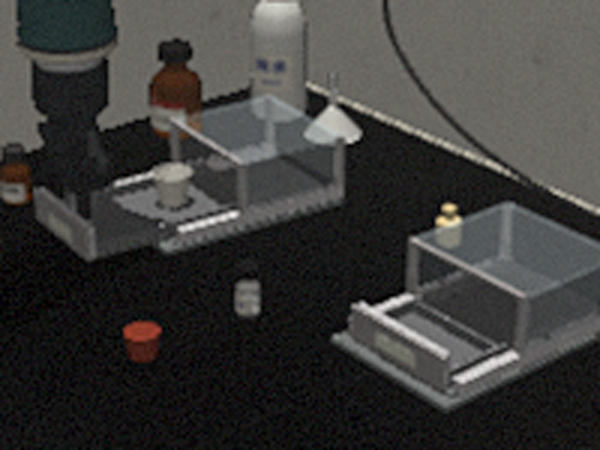

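The tray is coming out and the crucible is upright at about (172,185). I'll go on to the stop, slowing down.

```bash
python3 -m creep '0 -0.5 0 0 0 0 -1; 0 -0.9 0 0 0 0 -1; 0 -1.3 0 0 0 0 -1; 0 -1.7 0 0 0 0 -1; 0 -2 0 0 0 0 -1; 0 -2.2 0 0 0 0 -1; 0 -2.4 0 0 0 0 -1';python3 go.py L -.18 0 .022;  python3 -m creep '0 -0.15 0 0 0 0 -1; 0 -0.3 0 0 0 0 -1; 0 -0.4 0 0 0 0 -1'; python3 go.py L -.18 0 .022
```

```text
clock: 8.88
position: [0.4757, 0.2468, 0.0231]
tool_rot: [-2.323, -2.115, -0.004]
contact_force: [38.4, -0.3, -31.8]
width: -0.001
t 8.88 pos [0.4757 0.2468 0.0231] xyaw 84.6 z [ 0.002  0.002 -1.   ] F [ 38.4  -0.3 -31.8] w -0.00 q [-0.79  0.58  0.31  1.98 -0.29  0.62  1.2 ]
 in L [-175.4    0.2]
 in E [-186.2  393. ]
-> [0.471 0.247 0.022] shift cm [-0.02 -0.46  0.11] turn deg [ 0.09 -0.12  0.19]
clock: 9.13
position: [0.4759, 0.2468, 0.0236]
tool_rot: [2.321, 2.11, 0.015]
contact_force: [36.1, -0.7, -30.3]
width: -0.0
t 9.13 pos [0.4759 0.2468 0.0236] xyaw 84.5 z [ 0.01   0.003 -1.   ] F [ 36.1  -0.7 -30.3] w -0.00 q [-0.79  0.57  0.32  1.99 -0.29  0.61  1.19]
 in L [-175.2    0.2]
 in E [-186.1  392.9]
-> [0.471 0.247 0.022] shift cm [-0.02 -0.48  0.15] turn deg [ 0.56 -0.21  0.09]
```

```bash
python3 -m creep '0 0.5 0 0 0 0 -1; 0 1 0 0 0 0 -1; 0 1.2 0 0 0 0 -1'; python3 go.py; python3 -m creep '0 0 -1 0 0 0 -1; 0 0 -3 0 0 0 -1; 0 0 -6 0 0 0 -1; 0 0 -9 0 0 0 -1; 0 0 -12 0 0 0 -1; 0 -1 -15 0 0 0 -1; -3 -3 -17 0 0 0 -1; -6 -5 -17 0 0 0 -1; -10 -6 -17 0 0 0 -1; -14 -7 -17 0 0 0 -1'; python3 go.py; python3 -m creep '-4 0 0 0 0 0 -1; -8 0 0 0 0 0 -1; -12 0 0 0 0 0 -1; -12 0 0 0 0 0 -1'; python3 - <<'E'
from h import *
for n in CI:
    im=viewer.read_camera(n)[:,:,::-1]
    c=im[120:300,130:390] if n=="top" else im[130:280,180:380]
    cv2.imwrite(f"pics/e_{n}.png",cv2.resize(c,None,fx=3,fy=3,interpolation=cv2.INTER_CUBIC))
print(r.observe()["position"],r.observe()["clock"])
E
```

```text
clock: 9.38
position: [0.4879, 0.2454, 0.0236]
tool_rot: [2.321, 2.11, 0.014]
contact_force: [0.2, 0.1, 0.2]
width: 0.001
t 9.38 pos [0.4879 0.2454 0.0236] xyaw 84.5 z [ 0.009  0.002 -1.   ] F [0.2 0.1 0.2] w 0.00 q [-0.77  0.59  0.32  1.96 -0.29  0.63  1.2 ]
 in L [-163.1    0. ]
 in E [-174.   391.7]
clock: 10.22
position: [0.4015, 0.1115, 0.193]
tool_rot: [2.32, 2.113, 0.015]
contact_force: [2.5, -0.9, -0.5]
width: -0.003
t 10.22 pos [0.4015 0.1115 0.193 ] xyaw 84.7 z [ 0.009  0.004 -1.   ] F [ 2.5 -0.9 -0.5] w -0.00 q [-0.81  0.08  0.5   2.16 -0.05  0.9   1.19]
 in L [-236.2 -141.6]
 in E [-259.3  257.1]
clock: 10.55
position: [0.3888, -0.0134, 0.193]
tool_rot: [2.327, 2.106, 0.016]
contact_force: [0.1, -0.6, 0.2]
width: 0.003
[ 0.38981655 -0.00876011  0.19292085] 10.65
```

View pics/e_top.png

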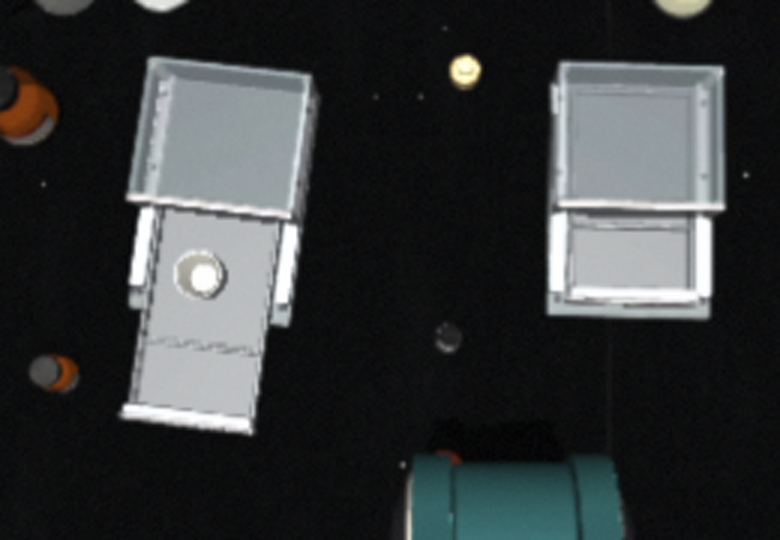

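View pics/e_side.png

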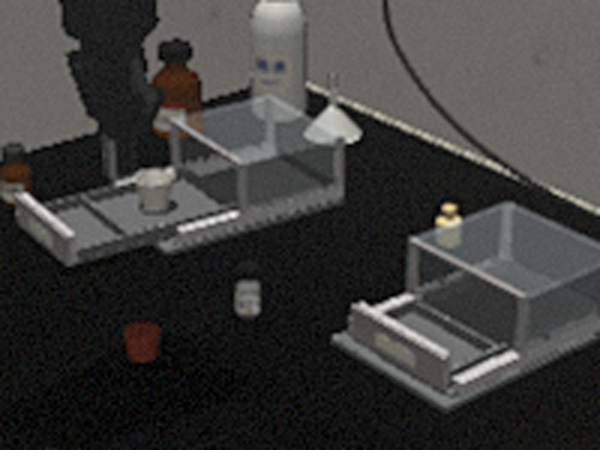

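```bash
python3 - <<'E'
from h import *
f=lambda u,v:(np.array([u,v])+.5)/3-.5+[130,120]
for k,pts in {"E":[(568,289),(692,290),(568,300),(692,301)],"L":[(125,403),(255,418),(122,417),(252,433)],"Lc":[(201,275)]}.items():
    p=np.load(k[0]+".npy")
    for a in pts:
        w=ray("top",f(*a),.049 if k=="Lc" else .044); d=w[:2]-p[:2]; c,s=np.cos(p[2]),np.sin(p[2]); print(k,a,np.round([c*d[0]+s*d[1],-s*d[0]+c*d[1]],4))
o=r.observe();print(o["clock"],abs(o["joint_velocities"]).max(),o["contact_force"])
E
```

```text
E (568, 289) [-0.08    0.0597]
E (692, 290) [-0.0779 -0.0516]
E (568, 300) [-0.0899  0.0596]
E (692, 301) [-0.0878 -0.0516]
L (125, 403) [-0.1874  0.0567]
L (255, 418) [-0.1863 -0.0601]
L (122, 417) [-0.2     0.0575]
L (252, 433) [-0.1997 -0.0592]
Lc (201, 275) [-0.0666  0.0042]
10.65 0.0370778015867547 [-0.01529086  0.03380998 -0.17067326]
```

```bash
python3 -m creep '0 0 0 0 0 0 -1; 0 0 0 0 0 0 -1; 0 0 0 0 0 0 -1; 0 0 0 0 0 0 -1'; python3 - <<'E'
from rig import r
o=r.observe();print(o["clock"],abs(o["joint_velocities"]).max(),o["position"]); print(r.sign_off())
E
```

```text
clock: 10.98
position: [0.3898, -0.0081, 0.1929]
tool_rot: [2.322, 2.112, 0.015]
contact_force: [0.3, -1.2, 0.2]
width: 0.002
10.9833 0.002932433185760049 [ 0.38976854 -0.00811031  0.19286165]
the job is handed in; nothing more can be done
None
```

I pushed the empty tray fully home with the closed fingers on its steel front. I then lowered them into the loaded tray's well, drew that tray out by its lip to the stop, and backed off clear. I handed in at 11.0 s; no verdict was reported.

**Last checks, from the top picture:**

| Item | Measured, in its unit | Expected |
|---|---|---|
| Empty lip, inner face | x about -79 mm | -78 mm (home) |
| Loaded lip, inner face | x about -187 mm | -188 mm (fully out) |
| Crucible | about 120 mm behind the loaded lip | 70–185 mm |

- **Crucible:** it looked upright in both views.
- **Force at the stops:** it rose to about 29 N at the empty tray's stop and about 50 N at the loaded tray's, both below the 120 N wrist limit. Both were firmer than needed. While the tray was sliding it read about 3 N.
- **Bystanders:** the vial, weight, dropper and stopper looked where they had been; I did not measure this. The strip box lay outside the final pictures, but the arm never went near it after the push.
- **One disagreement:** the fingers met the loaded tray's stop at x = -175 mm, about 2–3 mm short of my estimate. That is close to the 2 mm calibration error plus doubt about the finger thickness, and the picture of the lip agrees with fully out.
- **Arm:** it was at rest, touching nothing, with the TCP at about (0.39, -0.01, 0.19) m.

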